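Clamp a glued picture frame with a slip-clutch press

TASK

Stand the little picture frame upright on the bed of the bench press, between its two steel jaws, and let go of it. Then screw the jaws shut on it by turning the round cap on top clockwise until the cap's clutch slips, so that the line on the cap visibly leaves the line on the collar below it, but stop before it has slipped an eighth of a turn (45 degrees); leave the frame clamped and the other things on the table undisturbed.

Things in the scene. Friction and masses are not known exactly. Their poses are not given: they have to be found in the camera images.
- frame: small wooden picture frame standing upright, 56 mm wide (its x), 24 mm thick (its y), 70 mm tall (its z), about 90 g, plywood backing board on the +y face; origin: centre of its underside. Grip it across the 56 mm width near the top. Either face may look at the moving jaw.
- press: fixed bench press for small frames, turned about z. Origin: its underside; y runs along the clamping direction. Steel bed 90 mm (x) by 245 mm (y -142 to 103), top at z 12 mm. Grey housing at y -138 to -72, 64 mm wide, 80 mm tall, carries collar and cap. The moving jaw comes from the housing side along +y; the anvil faces it. Both are 44 mm wide (x, about 0) and reach up to z 57 mm.
- bed_mid (a point): top of the bed in the middle of the clamping space (press x 0, y 0, z 12 mm), axes as the press. Anvil: steel plate of the jaw's size, stiffly fixed; its face stands between 14 and 20 mm on the +y side of this point, a different amount each time, not measured; a grey block 50 mm wide behind it. Start space between jaw and anvil: 29 to 39 mm.
- jaw: moving steel jaw plate, 44 mm wide, 45 mm tall; origin: bottom centre of its clamping face, axes as the press; with the grey spring carriage behind it, 24 mm thick towards -y. Cap clockwise seen from above drives it along press +y (shut), 25 mm per turn (4 mm per rad); the other way opens it. Its springs are preloaded to 15 N and give 1 mm per 15 N more.
- cap_top (a point): centre of the top of the round ribbed clutch cap, on its vertical axis, 124 mm above the table. The cap is 40 mm across, 36 mm tall (z 88 to 124 mm), takes a 30 to 50 N grip at any angle, has no end stop, and is turned clockwise from above. At press x 0, y -105 mm. When let go after clamping, cap and collar spring back together by up to 0.2 rad; the clamp holds.
- cap_mark (a point): point where the white line on the cap meets the rim of its top, 20 mm from the axis; turns with the cap. Cap and collar turn together against 0.16 N m while the jaw is free. Once the frame is tight between jaw and anvil the torque steps to 0.22 and climbs over about 0.6 rad to 0.36 N m; there the collar stops and the cap slips at that steady torque (jaw force about 50 N).
- collar_mark (a point): point at the black line on top of the aluminium collar (54 mm across, top 86 mm above the table), 20 mm from the axis; turns with the collar, which drives the jaw. At the start it lies right below the cap's mark; the two part only as the clutch slips (15 mm apart seen from above = an eighth of a turn).
- mug: white mug, 76 mm across, 90 mm tall, bystander; origin at the centre of its underside
- pumpkin: pale mini pumpkin, 96 mm across, 75 mm tall, bystander; origin at the centre of its underside
- coasters: stack of round wooden coasters, 90 mm across, 38 mm tall, bystander; origin at the centre of its underside
Things that resemble listed ones, but are neither listed nor needed, are in the scene too. Leave any purple or yellow look-alike of the frame alone.

How it is judged:
On the way, in this order (a step that is already met when the one before it is completed fails the run):
1. the frame stands upright on the bed between the jaws, released, the clutch not yet slipped (x of frame in the frame of press between -0.008 and 0.008 m and y of frame in the frame of press between -0.014 and 0.014 m and z of frame in the frame of press below 0.016 m and angle between frame's own z axis and vertical below 0.1 rad and angle between the y axis of frame and the y axis of press, either way round below 0.12 rad and contact force between the fingers and frame below 0.1 N and not (horizontal distance between cap_mark and collar_mark above 0.003 m)), for 0.3 s.
2. the jaw is tight on the frame and the clutch has slipped (contact force between jaw and frame above 10 N and horizontal distance between cap_mark and collar_mark above 0.003 m), for 0.2 s.
At the end, for the whole second after the job is handed in: frame upright (0.1 rad) and square (0.12 rad) on the bed between the jaws (within 8 mm across, 14 mm along the press), at rest, jaw pressing it with over 10 N; cap mark 3 to 15.5 mm from collar mark seen from above (slip 0.15 to 0.8 rad) (all of step 2 and x of frame in the frame of press between -0.008 and 0.008 m and y of frame in the frame of press between -0.014 and 0.014 m and z of frame in the frame of press below 0.016 m and angle between frame's own z axis and vertical below 0.1 rad and angle between the y axis of frame and the y axis of press, either way round below 0.12 rad and not (horizontal distance between cap_mark and collar_mark above 0.0155 m) and linear speed of frame below 0.01 m/s and contact force between the fingers and anything else below 0.1 N); the robot touches nothing.
It fails at once if the clutch slipped more than an eighth of a turn (marks over 15.5 mm apart seen from above) (horizontal distance between cap_mark and collar_mark above 0.0155 m).
It fails at once if the mug was moved more than 30 mm (distance of mug from where it was at the start of the episode above 0.03 m).
It fails at once if the pumpkin was moved more than 30 mm (distance of pumpkin from where it was at the start of the episode above 0.03 m).
It fails at once if the coasters was moved more than 30 mm (distance of coasters from where it was at the start of the episode above 0.03 m).
It also fails if it takes over 72 s, if anything falls off the work surface, if the arm or the gripper's body presses on something with over 40 N, if the wrist force passes 120 N, or if a joint passes its speed limit or range.

ROBOT

A 7-joint arm with a two-finger parallel gripper is mounted at the origin on the work surface. World frame = base frame: x ahead of the robot, y to its left, z up, the work surface at z = 0. Lengths are in m, angles in rad, forces in N, time in s.
With the tool pointing down it reaches from about 0.4 to 0.85 m from the base axis. Payload 4.5 kg.
Tool frame: the origin (TCP) lies on the centre line of the jaws, within the pads' length; the fingertips stand r.tip_extent ahead of it and the grasp point (between the pads) is the TCP (r.tip_extent is the distance from the TCP to the fingertips, in m); z points along the fingers, y is the line along which they close (so a half turn about z gives the same grasp; the last joint's range is limited). The gripper opens to 88 mm and grips with 3 to 60 N. Pads are 18 mm wide; open, the fingers measure 123 mm over their backs; the gripper's body (75 mm by 187 mm) begins 45 mm behind the grasp point.
Start: joints at [-1.099, 0.689, -0.195, 1.565, 0.157, 0.902, -0.215], TCP at [0.265, 0.566, 0.258] pointing down, gripper open.
Joint ranges: [-3.01, 3.01], [-0.46, 2.08], [-1.47, 1.51], [0.13, 2.56], [-1, 4.14], [0.04, 2.09], [-2.66, 2.66]. Speed limits (rad/s): [2.57, 2.57, 3.14, 3.14, 3.14, 3.14, 3.14].

INTERFACE

Orientations are given as a unit quaternion [x, y, z, w].
In Python, from plant import sensors, vision, finish_job, r gives the robot as it stands. The module is installed in compiled form; this text tells all that it offers.
- The arm moves only by the tool step_arm, never from a script. Its argument "steps" is a list of rows, each a list of 2 entries, a list of its own where there are three numbers: the shift along the tool's x, y, z in cm, then the turn, a rotation vector about the tool's x, y, z in degrees. A call has 1 to 12 rows; each row shifts and turns the commanded pose from where the row before left it, along the tool's axes as they then stand; what a row does not reach is not made up. A row lasts 1/8 s, in which the tool goes at most 62.5 mm and 10.7 degrees, less where a joint would pass 70% of its speed; a pose out of reach is approached as far as the arm can. A call with a gripper value outside its range is refused whole. "claw" is the opening, from -1 (shut) to 1 (fully open), set as the call begins (left out, the last holds). The fingers move at their own pace and stop on an object; "grip_force" is the grip in N (left out, the last holds). Time passes only in rows, so rows that do not move let the fingers close. It gives the time, the measured TCP pose, the force, the opening and the grip force at its end, in the units of the state.
- sensors.get_state(): the state, without advancing time (a new reading comes with each control period).
- vision.snapshot(name): name is "scene" or "top"; returns a dict with "img" (480x640x3 uint8, red, green, blue), "fx", "fy", "cx", "cy" (pixels), "position" and "rotation" of the camera in the world. Camera axes: x right, y down, z forward; pixel columns grow to the right and rows downward; lengths in m; the calibration is good to about 2 mm. A picture is of the moment at which its call begins. There is no depth.
- finish_job(): hands the job in; it is judged then, once.
The state is a dict: "clock": time; "q": joint angles; "qd": joint speeds; "joint_torque": joint torques, N m; "tool_pos": TCP position; "eef_rot": TCP orientation; "contact_force": force on the tool from outside, world axes, zero at the start; "moment": the same for the moment, N m; "opening": opening from 0.0 (shut) to 1.0 (fully open); "finger_force": force on a finger pad.
Only numpy, scipy, OpenCV 4.12 (cv2) and the standard library are available. Lean on these libraries where they do the work, as an engineer would, in place of code of your own. Each camera call takes 0.05 s, during which the arm holds its last target. There are 200 camera calls.

## Working session

There is one attempt and no reset: what is moved stays moved. The work goes in short steps, Python scripts to look and compute and a tool call to move; the robot and the scene stay as the last step left them, time stands still between calls to the robot, and variables do not carry over. Pictures are saved under pics/ and viewed, at most 10 in all, crops included, and the job is handed in when it is done.

Besides the shell and the picture viewer there is one more tool, called after "Emit:" as name(argument=value, ...) on one line, values as JSON. step_arm: Moves the arm, as the interface text tells. Its arguments: {"type":"object","properties":{"steps":{"type":"array"},"claw":{"type":"number"},"grip_force":{"type":"number"}},"required":["steps"]}

```bash
mkdir -p pics; cat > h.py <<'E'
import numpy as np, cv2
from plant import sensors, vision, finish_job, r
from scipy.spatial.transform import Rotation as R
def snap(n,f):
    s=vision.snapshot(n); cv2.imwrite('pics/'+f,cv2.cvtColor(s['img'],cv2.COLOR_RGB2BGR)); return s
def rot(s):
    m=np.array(s['rotation']); return m if m.shape==(3,3) else R.from_quat(m).as_matrix()
def ray(s,u,v,z):
    d=rot(s)@np.array([(u-s['cx'])/s['fx'],(v-s['cy'])/s['fy'],1]); p=np.array(s['position']); return p+d*(z-p[2])/d[2]
def proj(s,P):
    c=rot(s).T@(np.array(P)-np.array(s['position'])); return c[0]/c[2]*s['fx']+s['cx'],c[1]/c[2]*s['fy']+s['cy']
E
python3 - <<'E'
from h import *
for n in('scene','top'):
    s=snap(n,n+'0.png'); print(n,s['fx'],s['cx'],s['cy'],s['position'],rot(s).round(3).tolist())
st=sensors.get_state(); print(st['clock'],st['tool_pos'],st['eef_rot'],st['opening'],r.tip_extent)
E
```

```text
scene 533.4822982560854 318.649582007861 248.20477741548814 [ 0.90457026 -0.59916799  1.12863442] [[0.874, 0.389, -0.291], [0.486, -0.716, 0.501], [-0.013, -0.58, -0.815]]
top 613.6053995747939 309.8393568246235 255.2947914313769 [0.4379159  0.00700959 1.40839696] [[-0.028, -0.997, 0.076], [-1.0, 0.028, -0.0], [-0.002, -0.076, -0.997]]
0.1 [0.26477907 0.56555166 0.256983  ] [ 2.17101481e-01  9.76148681e-01 -8.27460347e-04 -1.22995962e-04] 0.9993955409108567 0.019
```

View pics/scene0.png

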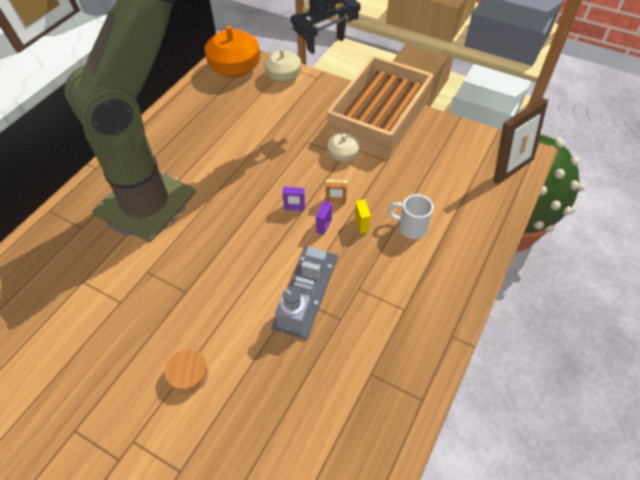

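View pics/top0.png

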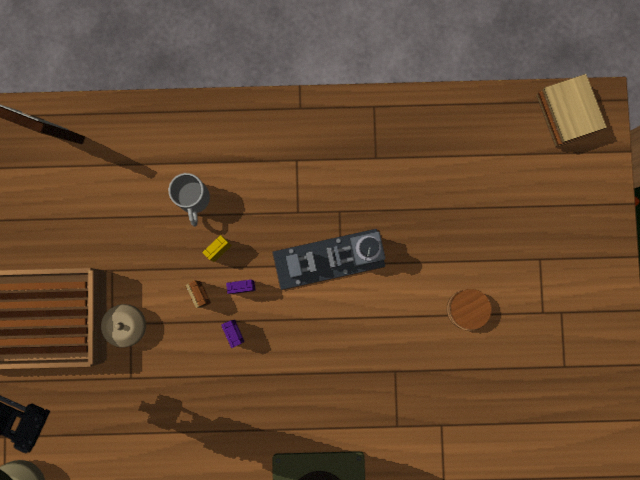

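The frame (brown, orange-edged) is at top (196,294) and scene (336,191). The press spans top (275–385, 230–290), with the cap at (368,248). I'll enlarge both views.

```bash
python3 - <<'E'
import cv2
a=cv2.imread('pics/top0.png')[215:355,170:400]; b=cv2.imread('pics/scene0.png')[165:345,265:385]
cv2.imwrite('pics/c1.png',cv2.resize(a,None,fx=3.45,fy=3.45,interpolation=cv2.INTER_CUBIC))
cv2.imwrite('pics/c2.png',cv2.resize(b,None,fx=3.3,fy=3.3,interpolation=cv2.INTER_CUBIC))
E
```

```text
(no output)
```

View pics/c1.png

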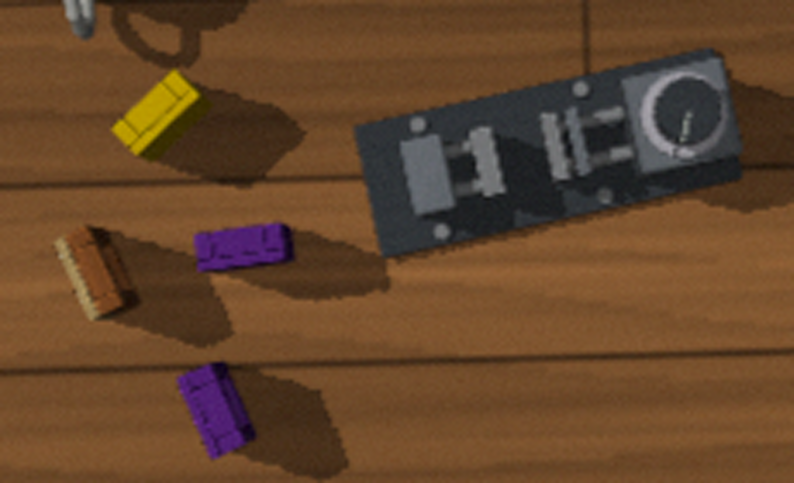

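View pics/c2.png

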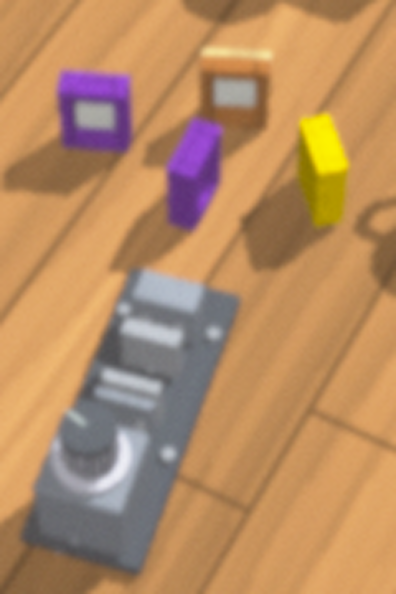

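Top crop: the wooden frame's top corners are at about c1 (55,240), (90,225), (133,303), (97,320), with the backing board on its left. The anvil plate is at c1 x 475–500, the jaw at 543–568, and the cap disc is centred at about (687,112). In the scene crop the cap's white line points to the upper left. Now to measure.

```bash
cat > m.py <<'E'
from h import *
s=vision.snapshot('top'); im=s['img']; hsv=cv2.cvtColor(im,cv2.COLOR_RGB2HSV)
# press mask: low saturation
m=((hsv[...,1]<90)).astype(np.uint8)*255; roi=np.zeros_like(m); roi[222:298,265:395]=255; m&=roi
m=cv2.morphologyEx(m,cv2.MORPH_CLOSE,np.ones((5,5)))
cs,_=cv2.findContours(m,cv2.RETR_EXTERNAL,cv2.CHAIN_APPROX_NONE); c=max(cs,key=cv2.contourArea)[:,0,:].astype(float)
def seg(a,b):  # contour pts near segment a-b (full image px)
    a=np.array(a,float);b=np.array(b,float);d=(b-a)/np.linalg.norm(b-a);t=(c-a)@d;n=(c-a)@np.array([-d[1],d[0]])
    k=(t>4)&(t<np.linalg.norm(b-a)-4)&(abs(n)<4);p=c[k];vx,vy,x,y=cv2.fitLine(p.astype(np.float32),cv2.DIST_HUBER,0,.01,.01)[:,0]
    print(len(p),end=' ');return np.array([x,y]),np.array([vx,vy])
f=lambda x,y:(170+x/3.45,215+y/3.45)
U=seg(f(357,128),f(620,70)); L=seg(f(385,257),f(640,200)); E=seg(f(357,128),f(385,257))
W=lambda p,z:ray(s,p[0],p[1],z)[:2]
def wl(l,z): a=W(l[0]-10*l[1],z);b=W(l[0]+10*l[1],z);d=(b-a)/np.linalg.norm(b-a);return a,d
for n,l in zip('ULE',(U,L,E)): a,d=wl(l,.012); print(n,a.round(4),np.degrees(np.arctan2(d[1],d[0])).round(2))
a,d=wl(U,.012);b,_=wl(L,.012);n=np.array([-d[1],d[0]]);print('width',(b-a)@n)
X=np.array([a@n,b@n]).mean(); e,_=wl(E,.012)
# orange/tan frame
fm=cv2.inRange(hsv[270:320,180:215],(0,60,90),(30,255,255)); print('frame mask px',cv2.countNonZero(fm))
np.set_printoptions(suppress=True)
dirn=d if d[1]>0 else -d   # press +y : from housing to anvil = world +y side
nx=np.array([dirn[1],-dirn[0]]) # press x
mid=nx*((a@nx+b@nx)/2); end=e@dirn; O=mid+dirn*(end-.103); print('press O',O.round(4),'yaw',np.arctan2(-dirn[0],dirn[1]).round(4))
# gray profile along press y at z=.057 for x within +-18mm, sampled in 0.25mm
g=cv2.cvtColor(im,cv2.COLOR_RGB2GRAY).astype(np.float32)
ys=np.arange(-.06,.06,.001);pr=[]
for y in ys:
    q=np.array([proj(s,[*(O+nx*x+dirn*y),.057]) for x in np.linspace(-.018,.018,25)],np.float32)
    pr.append(cv2.remap(g,q[None,:,0],q[None,:,1],cv2.INTER_LINEAR).mean())
for y,p in zip(ys,pr): print(f'{y*1000:.0f}:{p:.0f}',end=' ')
cap=O-.105*dirn; print('\ncap',cap.round(4),'cap px top',np.round(proj(s,[*cap,.124]),1))
E
python3 m.py; python3 - <<'E'
from h import *
s=vision.snapshot('scene');im=s['img']
print(np.round(proj(s,[.5,0,.1]),1))
t=vision.snapshot('top')
for n,c,pts in(('top',t,[(55,240),(90,225),(133,303),(97,320)]),):
    P=[ray(c,170+x/3.45,215+y/3.45,.07)[:2].round(4) for x,y in pts]; print(P,np.mean(P,0))
# scene frame top corners from c2: (202,48),(272,52),(270,68),(200,65)
P=[ray(s,265+x/3.3,165+y/3.3,.07)[:2].round(4) for x,y in [(202,47),(273,50),(269,65),(201,63)]];print(P,np.mean(P,0))
print('bed scene corner', [ray(s,265+x/3.3,165+y/3.3,.012)[:2].round(4) for x,y in [(133,268),(241,294)]])
print('cap c scene',ray(s,265+93/3.3,165+425/3.3,.124).round(4))
E
```

```text
68 66 29 U [0.568  0.0246] -79.22
L [0.4816 0.011 ] -79.15
E [0.5327 0.0876] -169.01
width -0.0874062036258487
frame mask px 1373
press O [ 0.5315 -0.0175] yaw 0.1882
-60:68 -59:68 -58:68 -57:66 -56:63 -55:60 -54:56 -53:54 -52:52 -51:51 -50:49 -49:48 -48:48 -47:47 -46:47 -45:47 -44:47 -43:48 -42:53 -41:62 -40:73 -39:85 -38:94 -37:97 -36:97 -35:96 -34:90 -33:81 -32:65 -31:50 -30:46 -29:48 -28:57 -27:71 -26:86 -25:102 -24:113 -23:115 -22:115 -21:115 -20:116 -19:113 -18:107 -17:95 -16:76 -15:57 -14:46 -13:42 -12:40 -11:39 -10:40 -9:40 -8:40 -7:40 -6:39 -5:39 -4:38 -3:37 -2:37 -1:37 0:37 1:36 2:35 3:35 4:35 5:35 6:35 7:35 8:35 9:34 10:34 11:33 12:33 13:33 14:39 15:53 16:71 17:91 18:108 19:116 20:115 21:115 22:116 23:116 24:116 25:116 26:117 27:117 28:113 29:105 30:93 31:76 32:66 33:64 34:63 35:59 36:54 37:50 38:48 39:48 40:48 41:48 42:48 43:48 44:47 45:46 46:46 47:49 48:56 49:68 50:82 51:93 52:99 53:100 54:100 55:101 56:101 57:102 58:102 59:102 
cap [ 0.5512 -0.1206] cap px top [370.2 246.2]
[297.8 252.3]
[array([0.4832, 0.2786]), array([0.4921, 0.2564]), array([0.4422, 0.2299]), array([0.4321, 0.2528])] [0.4624   0.254425]
[array([0.4342, 0.2604]), array([0.4865, 0.2848]), array([0.4911, 0.2688]), array([0.4419, 0.2447])] [0.463425 0.264675]
bed scene corner [array([0.4726, 0.0771]), array([0.5582, 0.0955])]
cap c scene [ 0.5563 -0.114   0.124 ]
```

```bash
python3 - <<'E'
import cv2,numpy as np
t=cv2.imread('pics/top0.png');s=cv2.imread('pics/scene0.png')
cr=[t[275:313,180:216],s[172:210,320:356],t[228:266,350:386],s[280:318,272:308]]
cr=[cv2.resize(c,(360,380)[:2],interpolation=cv2.INTER_NEAREST)[:290*2] for c in cr]
z=[cv2.resize(c,(284,300),interpolation=cv2.INTER_AREA) for c in cr]
cv2.imwrite('pics/z.png',cv2.convertScaleAbs(np.vstack([np.hstack(z[:2]),np.hstack(z[2:])]),alpha=1.5))
E
```

```text
(no output)
```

View pics/z.png

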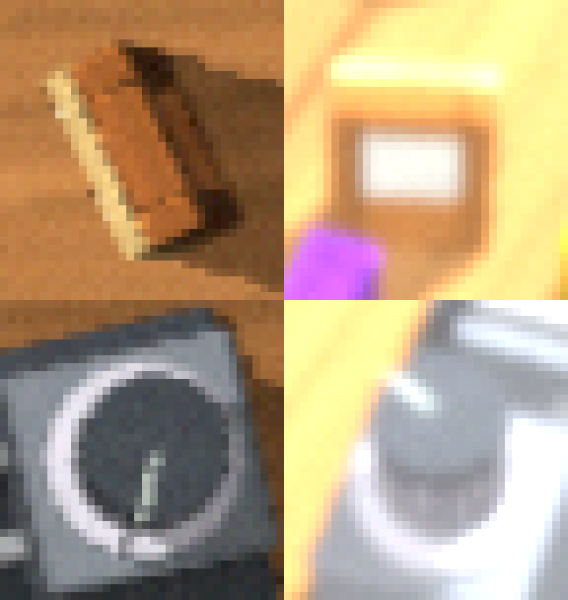

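Magnified. Top view: frame top-face corners at z (47,75), (118,42), (203,232), (133,260), with a dark front face to the right of them. Cap centre is at (154,147 in tile), and the white line points down to (140,215). In the scene view the cap top is centred at about (158,113 in tile).

```bash
python3 - <<'E'
from h import *
np.set_printoptions(suppress=True,precision=4)
t=vision.snapshot('top');s=vision.snapshot('scene');k=7.89
T=lambda x,y,z,u0,v0:ray(t,u0+x/k-.5,v0+y/k-.5,z)[:2]
S=lambda x,y,z,u0,v0:ray(s,u0+x/k-.5,v0+y/k-.5,z)[:2]
P=np.array([T(x,y,.07,180,275) for x,y in[(47,75),(118,42),(203,232),(133,260)]]);print(P,P.mean(0))
e=(P[3]-P[0]+P[2]-P[1])/2; print('width',np.linalg.norm(e),'dir',np.degrees(np.arctan2(e[1],e[0])),'thick',np.linalg.norm(P[1]-P[0]))
P2=np.array([S(x-284,y,.07,320,172) for x,y in[(330,56),(503,63),(499,120),(332,115)]]);print(P2,P2.mean(0))
print('cap',T(154,147,.124,350,228),S(158,113,.124,272,280))
print('marktop',T(140,218,.124,350,228))
q=sensors.get_state(); M=R.from_quat(q['eef_rot']).as_matrix(); print(q['clock'],M)
E
```

```text
[[0.4845 0.2796]
 [0.493  0.2599]
 [0.44   0.2372]
 [0.4329 0.2566]] [0.4626 0.2583]
width 0.057106633233270865 dir -156.37995579837894 thick 0.02152626609865256
[[0.431  0.2613]
 [0.4842 0.2864]
 [0.4949 0.2627]
 [0.4445 0.238 ]] [0.4637 0.2621]
cap [ 0.5513 -0.1181] [ 0.5532 -0.1158]
marktop [ 0.5324 -0.1137]
0.35 [[-0.9057  0.4239 -0.0002]
 [ 0.4239  0.9057 -0.0004]
 [-0.     -0.0004 -1.    ]]
```

Emit:
step_arm(steps=[[[-4.41,-2.75,0],[0,0,0]],[[-4.41,-2.75,0],[0,0,0]],[[-4.41,-2.75,0],[0,0,0]],[[-4.41,-2.75,0],[0,0,0]],[[-4.41,-2.75,0],[0,0,0]],[[-4.41,-2.75,0],[0,0,0]],[[-4.41,-2.75,0],[0,0,0]],[[0,0,3],[0,0,10.2]],[[0,0,3],[0,0,10.2]],[[0,0,3],[0,0,10.2]],[[0,0,3],[0,0,10.1]],[[0,0,0],[0,0,0]]], claw=1)

```text
clock: 1.85
tool_pos: [0.4617, 0.2604, 0.1362]
eef_rot: [0.542, 0.84, -0.002, -0.001]
contact_force: [-0.3, 0.7, 0.3]
opening: 1.001
finger_force: 0.0
```

```bash
cat > st.py <<'E'
from h import *
import sys
np.set_printoptions(suppress=True,precision=4)
q=sensors.get_state(); M=R.from_quat(q['eef_rot']).as_matrix(); p=np.array(q['tool_pos'])
print('t',q['clock'],'p',p,'yang',np.degrees(np.arctan2(M[1,1],M[0,1])),'tilt z',M[:,2],'open',q['opening'],'ff',q['finger_force'],'F',np.array(q['contact_force']),'Mo',np.array(q['moment']),'q',np.array(q['q']))
if len(sys.argv)>3: print('delta tool cm',100*M.T@(np.array(list(map(float,sys.argv[1:4])))-p))
E
python3 st.py .463 .260 .055
```

```text
t 1.85 p [0.4617 0.2604 0.1362] yang 24.353206500531037 tilt z [-0.0033 -0.0026 -1.    ] open 1.0006703838981543 ff 0.0 F [-0.318   0.6773  0.278 ] Mo [-0.0513  0.0801  0.0086] q [-0.5923  0.7552 -0.0138  1.9578  0.0232  0.4328 -0.1984]
delta tool cm [-0.0794  0.1322  8.1201]
```

Emit:
step_arm(steps=[[[-0.08,0.13,3],[0,0,0]],[[0,0,3],[0,0,0]],[[0,0,2.1],[0,0,0]],[[0,0,0],[0,0,0]]])

```text
clock: 2.35
tool_pos: [0.4644, 0.2608, 0.0568]
eef_rot: [0.542, 0.84, -0.0, -0.0]
contact_force: [-0.9, 0.2, 0.8]
opening: 0.996
finger_force: 0.0
```

Emit:
step_arm(steps=[[[0,0,0],[0,0,0]],[[0,0,0],[0,0,0]],[[0,0,0],[0,0,0]],[[0,0,0],[0,0,0]],[[0,0,0],[0,0,0]],[[0,0,0],[0,0,0]],[[0,0,0],[0,0,0]]], claw=-1, grip_force=20)

```text
clock: 3.22
tool_pos: [0.4645, 0.2607, 0.0573]
eef_rot: [0.543, 0.84, 0.0, 0.0]
contact_force: [-0.6, -1.2, 6.6]
opening: 0.635
finger_force: 20.0
```

```bash
python3 st.py .532 -.0165 .2
```

```text
t 3.225 p [0.4645 0.2607 0.0573] yang 24.226360887515877 tilt z [ 0.0004  0.0002 -1.    ] open 0.6354521018207253 ff 20.00009022303857 F [-0.6061 -1.1859  6.6351] Mo [-0.151   0.2011  0.0456] q [-0.5922  0.8992 -0.0098  1.9795  0.0296  0.2626 -0.2041]
delta tool cm [-28.0494  -5.2162 -14.2746]
```

Emit:
step_arm(steps=[[[0,0,-3],[0,0,0]],[[0,0,-4],[0,0,0]],[[0,0,-4],[0,0,0]],[[-4.67,-0.87,0],[0,0,0]],[[-4.67,-0.87,0],[0,0,0]],[[-4.67,-0.87,0],[0,0,0]],[[-4.67,-0.87,0],[0,0,0]],[[-4.67,-0.87,0],[0,0,0]],[[-4.67,-0.87,0],[0,0,0]],[[0,0,0],[0,0,6.7]],[[0,0,0],[0,0,6.7]],[[0,0,0],[0,0,0]]])

```text
clock: 4.72
tool_pos: [0.5316, -0.0164, 0.1666]
eef_rot: [0.637, 0.771, -0.0, -0.0]
contact_force: [-0.1, -0.3, -0.8]
opening: 0.633
finger_force: 20.0
```

```bash
python3 st.py .532 -.0165 .09; python3 - <<'E'
from h import *
t=snap('top','top1.png');s=snap('scene','scene1.png')
a=cv2.imread('pics/top1.png')[220:300,265:385];b=cv2.imread('pics/scene1.png')[200:340,265:365]
cv2.imwrite('pics/v1.png',np.hstack([cv2.resize(a,(480,320),interpolation=cv2.INTER_CUBIC),cv2.resize(b,(229,320),interpolation=cv2.INTER_CUBIC)]))
b=cv2.resize(cv2.imread('pics/scene1.png')[230:300,280:350],(560,560),interpolation=cv2.INTER_CUBIC);cv2.imwrite('pics/v1.png',cv2.convertScaleAbs(b,alpha=1.3))
E
```

```text
t 4.725 p [ 0.5316 -0.0164  0.1666] yang 10.884912242585244 tilt z [-0.0004 -0.0003 -1.    ] open 0.6326315853429163 ff 20.000530475517735 F [-0.0709 -0.2648 -0.7506] Mo [-0.1121  0.0677  0.0058] q [-0.0352  0.7037 -0.0344  1.9366  0.0468  0.5024  0.0876]
delta tool cm [-0.0195  0.0385  7.6572]
```

View pics/v1.png

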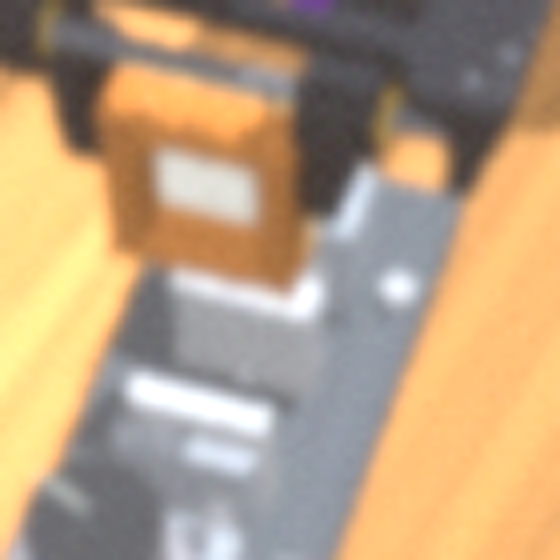

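The frame hangs upright in the fingers. Its lower front edge runs from (112,248) to (300,287) in the crop. The anvil's top face strip is at y 275–305, and the jaw's strip runs from (130,380) to (272,430).

```bash
python3 - <<'E'
from h import *
np.set_printoptions(suppress=True,precision=4)
s=vision.snapshot('scene'); y=.188;d=np.array([-np.sin(y),np.cos(y)]);n=np.array([np.cos(y),np.sin(y)])
tcp=np.array([.5316,-.0164])
W=lambda x,v,z:ray(s,280+x/8-.5,230+v/8-.5,z)[:2]-tcp
for nm,z,pts in(('front bottom edge',.109,[(112,248),(300,287)]),('anvil front top',.057,[(172,290),(322,318)]),('anvil back top',.057,[(172,268),(322,292)]),('jaw face(far) top',.057,[(130,372),(275,403)]),('jaw near top',.057,[(125,395),(270,428)])):
    print(nm,[ (1000*np.array([W(*p,z)@n,W(*p,z)@d])).round(1) for p in pts])
E
```

```text
front bottom edge [array([-27.2,  -8.5]), array([28.7, -4.8])]
anvil front top [array([-19.3,  14.9]), array([26.8, 19.2])]
anvil back top [array([-22. ,  22.5]), array([23.9, 28. ])]
jaw face(far) top [array([-21.5, -16.5]), array([ 23. , -13.6])]
jaw near top [array([-20.2, -24.5]), array([ 24.3, -22.2])]
```

```bash
python3 - <<'E'
from h import *
s=vision.snapshot('scene'); y=.188;d=np.array([-np.sin(y),np.cos(y)]);n=np.array([np.cos(y),np.sin(y)])
tcp=np.array([.5316,-.0164])
hs=cv2.cvtColor(s['img'],cv2.COLOR_RGB2HSV);sat=hs[...,1].astype(np.float32);val=hs[...,2].astype(np.float32)
def prof(im,z,xs,ys):
    out=[]
    for Y in ys:
        q=np.array([proj(s,[*(tcp+n*x+d*Y),z]) for x in xs],np.float32);out.append(cv2.remap(im,q[None,:,0],q[None,:,1],cv2.INTER_LINEAR).mean())
    return out
for nm,im,z,ys in(('frame sat',sat,.109,np.arange(-20,4)),('val jaw',val,.057,np.arange(-32,-5)),('val anvil',val,.057,np.arange(5,32))):
  for xs in((-.016,-.008),(.004,.016)):
    p=prof(im,z,np.linspace(*xs,9),ys/1000); print(nm,xs,' '.join(f'{a}:{b:.0f}' for a,b in zip(ys,p)))
E
```

```text
frame sat (-0.016, -0.008) -20:26 -19:26 -18:26 -17:26 -16:27 -15:30 -14:34 -13:41 -12:53 -11:69 -10:85 -9:101 -8:116 -7:130 -6:141 -5:149 -4:154 -3:155 -2:156 -1:157 0:158 1:160 2:160 3:160
frame sat (0.004, 0.016) -20:9 -19:10 -18:10 -17:11 -16:11 -15:10 -14:8 -13:7 -12:9 -11:15 -10:29 -9:46 -8:67 -7:90 -6:112 -5:130 -4:141 -3:149 -2:152 -1:154 0:155 1:156 2:157 3:157
val jaw (-0.016, -0.008) -32:130 -31:132 -30:135 -29:142 -28:151 -27:162 -26:174 -25:186 -24:196 -23:205 -22:211 -21:212 -20:209 -19:203 -18:193 -17:180 -16:165 -15:148 -14:132 -13:118 -12:108 -11:102 -10:98 -9:98 -8:98 -7:99 -6:101
val jaw (0.004, 0.016) -32:166 -31:159 -30:155 -29:153 -28:156 -27:163 -26:173 -25:184 -24:194 -23:202 -22:207 -21:209 -20:208 -19:203 -18:193 -17:181 -16:166 -15:151 -14:135 -13:123 -12:115 -11:111 -10:112 -9:117 -8:121 -7:124 -6:127
val anvil (-0.016, -0.008) 5:117 6:119 7:121 8:122 9:123 10:124 11:127 12:130 13:135 14:142 15:152 16:161 17:170 18:176 19:179 20:180 21:178 22:174 23:168 24:162 25:157 26:154 27:152 28:151 29:150 30:150 31:151
val anvil (0.004, 0.016) 5:130 6:130 7:130 8:131 9:131 10:131 11:133 12:135 13:139 14:147 15:156 16:165 17:174 18:181 19:184 20:184 21:180 22:175 23:167 24:160 25:153 26:148 27:143 28:140 29:138 30:136 31:135
```

Emit:
step_arm(steps=[[[-0.2,0,1.6],[0,0,0]],[[0,0,1.6],[0,0,0]],[[0,0,1.4],[0,0,0]],[[0,0,0],[0,0,0]],[[0,0,0],[0,0,0]]])

```text
clock: 5.55
tool_pos: [0.5322, -0.0182, 0.1206]
eef_rot: [0.637, 0.771, 0.0, -0.0]
contact_force: [-0.4, -0.7, -0.8]
opening: 0.629
finger_force: 20.0
```

```bash
python3 st.py; python3 - <<'E'
from h import *
s=snap('scene','scene2.png');t=snap('top','top2.png')
b=cv2.resize(cv2.imread('pics/scene2.png')[240:300,280:350],(560,480),interpolation=cv2.INTER_NEAREST);a=cv2.resize(cv2.imread('pics/top2.png')[235:295,300:330],(240,480),interpolation=cv2.INTER_NEAREST)
cv2.imwrite('pics/v2.png',cv2.convertScaleAbs(np.hstack([b,a]),alpha=1.3))
E
```

```text
t 5.55 p [ 0.5322 -0.0182  0.1206] yang 10.821579345126192 tilt z [-0.      0.0001 -1.    ] open 0.6291044659565791 ff 19.999941430287436 F [-0.3537 -0.6919 -0.7965] Mo [-0.049   0.0595  0.0038] q [-0.0345  0.7832 -0.0297  1.9615  0.0539  0.3977  0.0836]
```

View pics/v2.png

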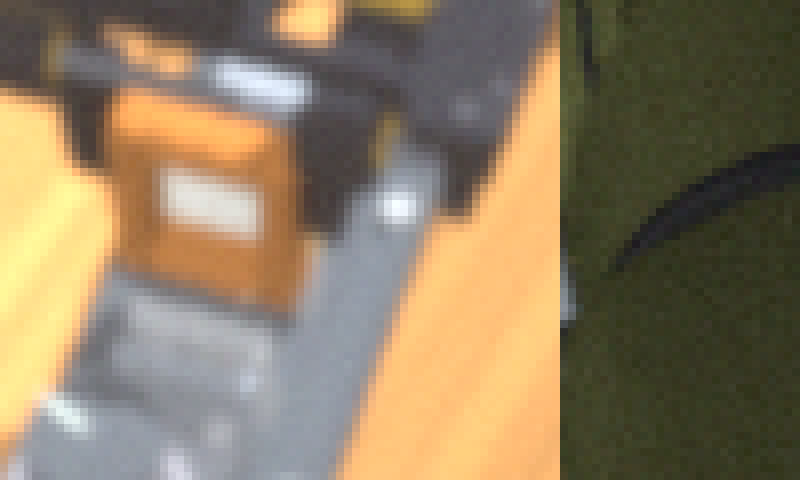

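The frame hangs just above the slot. Its lower front edge runs (118,270)→(295,320), with a dark gap before the jaw plate's top at about (130,298)→(268,345).

```bash
python3 - <<'E'
from h import *
s=vision.snapshot('scene'); y=.188;d=np.array([-np.sin(y),np.cos(y)]);n=np.array([np.cos(y),np.sin(y)])
O=np.array([.5316,-.0164])
hs=cv2.cvtColor(s['img'],cv2.COLOR_RGB2HSV);sat=hs[...,1].astype(np.float32);val=hs[...,2].astype(np.float32)
def prof(im,z,xs,ys):
    out=[]
    for Y in ys:
        q=np.array([proj(s,[*(O+n*x+d*Y),z]) for x in xs],np.float32);out.append(cv2.remap(im,q[None,:,0],q[None,:,1],cv2.INTER_LINEAR).mean())
    return out
for nm,im,z,ys in(('frame sat',sat,.0633,np.arange(-20,2)),('val jaw',val,.057,np.arange(-32,-5))):
  for xs in((-.018,-.008),(-.004,.004),(.008,.018)):
    p=prof(im,z,np.linspace(*xs,9),ys/1000); print(nm,xs,' '.join(f'{a}:{b:.0f}' for a,b in zip(ys,p)))
# left/right edges of the frame at bottom, front: saturation along x just above bottom edge
xs=np.arange(-40,41,2); 
q=np.array([proj(s,[*(O+n*x/1000+d*-.0105),.070]) for x in xs],np.float32)
print(' '.join(f'{a}:{b:.0f}' for a,b in zip(xs,cv2.remap(sat,q[None,:,0],q[None,:,1],cv2.INTER_LINEAR)[0])))
E
```

```text
frame sat (-0.018, -0.008) -20:10 -19:9 -18:8 -17:10 -16:17 -15:32 -14:52 -13:74 -12:95 -11:113 -10:128 -9:139 -8:147 -7:153 -6:155 -5:157 -4:157 -3:157 -2:157 -1:157 0:157 1:156
frame sat (-0.004, 0.004) -20:9 -19:9 -18:9 -17:11 -16:19 -15:33 -14:52 -13:75 -12:96 -11:114 -10:128 -9:139 -8:147 -7:152 -6:154 -5:156 -4:157 -3:158 -2:158 -1:157 0:156 1:156
frame sat (0.008, 0.018) -20:8 -19:7 -18:5 -17:8 -16:17 -15:32 -14:48 -13:67 -12:86 -11:102 -10:116 -9:127 -8:138 -7:145 -6:150 -5:154 -4:155 -3:156 -2:157 -1:157 0:157 1:157
val jaw (-0.018, -0.008) -32:126 -31:126 -30:127 -29:129 -28:131 -27:135 -26:138 -25:141 -24:143 -23:144 -22:145 -21:144 -20:141 -19:138 -18:133 -17:126 -16:119 -15:111 -14:104 -13:99 -12:98 -11:101 -10:106 -9:112 -8:119 -7:126 -6:132
val jaw (-0.004, 0.004) -32:130 -31:129 -30:130 -29:130 -28:133 -27:135 -26:138 -25:140 -24:142 -23:144 -22:144 -21:144 -20:142 -19:139 -18:134 -17:127 -16:120 -15:112 -14:105 -13:100 -12:98 -11:101 -10:106 -9:113 -8:121 -7:128 -6:134
val jaw (0.008, 0.018) -32:132 -31:131 -30:131 -29:131 -28:132 -27:134 -26:137 -25:139 -24:141 -23:143 -22:143 -21:142 -20:140 -19:137 -18:132 -17:125 -16:118 -15:110 -14:104 -13:100 -12:100 -11:104 -10:110 -9:117 -8:123 -7:128 -6:131
-40:135 -38:135 -36:135 -34:134 -32:135 -30:139 -28:138 -26:139 -24:145 -22:150 -20:149 -18:153 -16:154 -14:156 -12:158 -10:152 -8:153 -6:154 -4:155 -2:155 0:150 2:152 4:155 6:156 8:153 10:152 12:148 14:148 16:147 18:145 20:147 22:149 24:147 26:136 28:111 30:73 32:27 34:12 36:15 38:21 40:26
```

Well centred: frame front at −12.7, jaw face at −16, and about 3.5 mm clear each side. Lowering.

Emit:
step_arm(steps=[[[0,0,1.2],[0,0,0]],[[0,0,1.2],[0,0,0]],[[0,0,1.2],[0,0,0]],[[0,0,1.0],[0,0,0]],[[0,0,0.3],[0,0,0]],[[0,0,0],[0,0,0]]])

```text
clock: 6.45
tool_pos: [0.5321, -0.0182, 0.0715]
eef_rot: [0.637, 0.771, -0.0, -0.0]
contact_force: [0.2, -0.5, -0.7]
opening: 0.632
finger_force: 20.0
```

```bash
python3 st.py
```

```text
t 6.45 p [ 0.5321 -0.0182  0.0715] yang 10.815210286513588 tilt z [-0.0003  0.0001 -1.    ] open 0.6321595197030955 ff 20.000006770715117 F [ 0.1516 -0.4643 -0.7475] Mo [-0.0662  0.0537 -0.0118] q [-0.0388  0.8724 -0.0225  1.9774  0.0596  0.2928  0.0784]
```

No jaw contact. I'll lower it gently the last 2–3 mm.

Emit:
step_arm(steps=[[[0,0,0.1],[0,0,0]],[[0,0,0.1],[0,0,0]],[[0,0,0.05],[0,0,0]],[[0,0,0],[0,0,0]]])

```text
clock: 6.95
tool_pos: [0.5323, -0.0182, 0.0693]
eef_rot: [0.637, 0.771, 0.0, 0.0]
contact_force: [0.1, -0.1, -0.4]
opening: 0.632
finger_force: 20.0
```

Emit:
step_arm(steps=[[[0,0,0.05],[0,0,0]],[[0,0,0.05],[0,0,0]],[[0,0,0],[0,0,0]]])

```text
clock: 7.32
tool_pos: [0.5323, -0.0182, 0.0693]
eef_rot: [0.637, 0.771, 0.0, 0.0]
contact_force: [-0.9, 0.3, 9.6]
opening: 0.634
finger_force: 20.0
```

Emit:
step_arm(steps=[[[0,0,0],[0,0,0]],[[0,0,0],[0,0,0]],[[0,0,0],[0,0,0]],[[0,0,0],[0,0,0]],[[0,0,0],[0,0,0]]], claw=0.65)

```text
clock: 7.95
tool_pos: [0.5321, -0.0182, 0.0681]
eef_rot: [0.637, 0.771, -0.0, -0.0]
contact_force: [-0.2, 0.0, -0.2]
opening: 0.827
finger_force: 0.0
```

Emit:
step_arm(steps=[[[0,0,-2],[0,0,0]],[[0,0,-4],[0,0,0]],[[0,0,-4],[0,0,0]],[[0,0,-4],[0,0,0]],[[0,0,-2],[0,0,0]],[[5,0,0],[0,0,0]],[[5,0,0],[0,0,0]],[[5,0,0],[0,0,0]],[[0,0,0],[0,0,0]]])

```text
clock: 9.07
tool_pos: [0.5027, 0.1344, 0.2282]
eef_rot: [0.634, 0.773, 0.001, -0.001]
contact_force: [1.0, -0.3, -0.1]
opening: 0.822
finger_force: 0.0
```

```bash
python3 st.py; python3 - <<'E'
from h import *
s=snap('scene','scene3.png');t=snap('top','top3.png')
b=cv2.resize(cv2.imread('pics/scene3.png')[235:320,275:345],(490,595),interpolation=cv2.INTER_CUBIC);a=cv2.resize(cv2.imread('pics/top3.png')[225:295,350:390],(300,595),interpolation=cv2.INTER_CUBIC)
cv2.imwrite('pics/v3.png',cv2.convertScaleAbs(np.hstack([b,a]),alpha=1.3))
E
```

```text
t 9.075 p [0.5027 0.1344 0.2282] yang 11.321049840781706 tilt z [-0.0006  0.003  -1.    ] open 0.8220637042281835 ff 0.0 F [ 1.0444 -0.3372 -0.0891] Mo [-0.1419  0.0503 -0.0268] q [-0.3377  0.5935 -0.0167  1.9175  0.0107  0.6302 -0.1625]
```

View pics/v3.png

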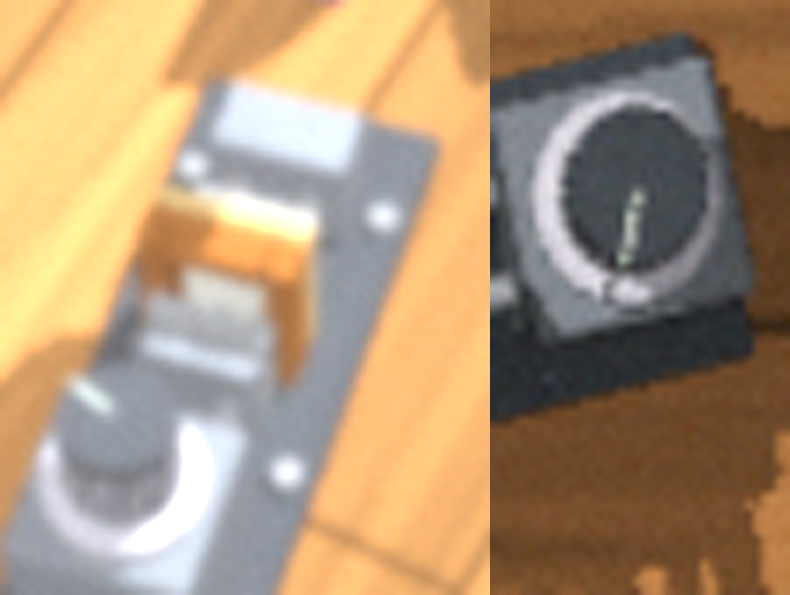

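The frame stands between the jaws, the gripper is clear, and the two marks coincide. Next I move over the cap and wind the wrist counter-clockwise first.

Emit:
step_arm(steps=[[[-5.14,0,0],[0,0,0]],[[-5.14,0,0],[0,0,0]],[[-5.14,0,0],[0,0,0]],[[-5.14,0,0],[0,0,0]],[[-5.14,0,0],[0,0,0]],[[0,0,0],[0,0,-10]],[[0,0,0],[0,0,-10]],[[0,0,0],[0,0,-10]],[[0,0,0],[0,0,-10]],[[0,0,0],[0,0,-10]],[[0,0,0],[0,0,-10]],[[0,0,0],[0,0,-10]]], claw=1)

```text
clock: 10.68
tool_pos: [0.5513, -0.1261, 0.2279]
eef_rot: [0.079, 0.997, -0.001, -0.0]
contact_force: [0.3, -0.0, -0.1]
opening: 0.998
finger_force: 0.0
```

Emit:
step_arm(steps=[[[0,0,0],[0,0,-10]],[[0,0,0],[0,0,-10]],[[0,0,0],[0,0,-10]],[[0,0,0],[0,0,0]]])

```text
clock: 11.18
tool_pos: [0.5514, -0.1257, 0.2278]
eef_rot: [-0.178, 0.984, -0.0, -0.001]
contact_force: [0.1, 0.3, -0.3]
opening: 1.002
finger_force: 0.0
```

```bash
python3 st.py .552 -.1175 .11
```

```text
t 11.175 p [ 0.5514 -0.1257  0.2278] yang 110.51153214075342 tilt z [-0.0011 -0.0005 -1.    ] open 1.001642953265584 ff 0.0 F [ 0.1204  0.3208 -0.2586] Mo [ 0.0473  0.0018 -0.0648] q [ 0.4755  0.6976 -0.5706  1.7679  0.4932  0.8239  1.5967]
delta tool cm [-0.3555  0.75   11.7772]
```

Emit:
step_arm(steps=[[[-0.36,0.75,0],[0,0,0]],[[0,0,4],[0,0,0]],[[0,0,4],[0,0,0]],[[0,0,2.5],[0,0,0]],[[0,0,1.2],[0,0,0]],[[0,0,0],[0,0,0]]])

```text
clock: 11.92
tool_pos: [0.5528, -0.1148, 0.111]
eef_rot: [-0.18, 0.984, 0.0, -0.0]
contact_force: [0.4, -0.1, 0.2]
opening: 0.999
finger_force: 0.0
```

```bash
python3 st.py .552 -.1175 .11
```

```text
t 11.925 p [ 0.5528 -0.1148  0.111 ] yang 110.79027702164353 tilt z [-0.0007 -0.     -1.    ] open 0.9991154698860314 ff 0.0 F [ 0.4482 -0.0706  0.1915] Mo [0.0749 0.0009 0.0408] q [ 0.3807  0.8565 -0.4443  1.8555  0.6385  0.5765  1.4552]
delta tool cm [ 0.1751 -0.2259  0.0996]
```

Emit:
step_arm(steps=[[[0.15,-0.22,0.05],[0,0,0]],[[0,0,0],[0,0,0]],[[0,0,0],[0,0,0]],[[0,0,0],[0,0,0]],[[0,0,0],[0,0,0]],[[0,0,0],[0,0,0]],[[0,0,0],[0,0,0]],[[0,0,0],[0,0,0]]], claw=-1, grip_force=40)

```text
clock: 12.92
tool_pos: [0.5529, -0.119, 0.1109]
eef_rot: [-0.18, 0.984, -0.001, 0.0]
contact_force: [1.3, -4.7, 0.3]
opening: 0.446
finger_force: 40.0
```

```bash
python3 st.py
```

```text
t 12.925 p [ 0.5529 -0.119   0.1109] yang 110.75367831816298 tilt z [ 0.0012 -0.0017 -1.    ] open 0.44639068674548904 ff 40.00015456957044 F [ 1.3026 -4.6762  0.2744] Mo [-0.9893 -0.4665  0.0243] q [ 0.3866  0.8567 -0.4431  1.8547  0.6412  0.5755  1.4593]
```

Emit:
step_arm(steps=[[[0,0,0],[0,0,9]],[[0,0,0],[0,0,9]],[[0,0,0],[0,0,9]],[[0,0,0],[0,0,9]],[[0,0,0],[0,0,9]],[[0,0,0],[0,0,0]]])

```text
clock: 13.68
tool_pos: [0.5529, -0.1194, 0.1109]
eef_rot: [0.211, 0.977, -0.001, 0.001]
contact_force: [1.5, -5.7, 0.9]
opening: 0.444
finger_force: 40.0
```

```bash
python3 st.py; cat > cap.py <<'E'
from h import *
s=vision.snapshot('scene'); cv2.imwrite('pics/now.png',s['img'][...,::-1])
E
```

```text
t 13.675 p [ 0.5529 -0.1194  0.1109] yang 65.63362640170311 tilt z [ 0.0015 -0.0024 -1.    ] open 0.44372237829932876 ff 40.00049773341061 F [ 1.4973 -5.7241  0.8919] Mo [-1.1996 -0.4481 -0.1625] q [ 0.27    0.8317 -0.2391  1.8611  0.3844  0.4922  0.9106]
```

Moment is −0.16 N m, so the jaw is still running free. Continuing.

Emit:
step_arm(steps=[[[0,0,0],[0,0,9]],[[0,0,0],[0,0,9]],[[0,0,0],[0,0,9]],[[0,0,0],[0,0,0]]])

```text
clock: 14.18
tool_pos: [0.5528, -0.1196, 0.1109]
eef_rot: [0.434, 0.901, -0.001, 0.001]
contact_force: [1.0, -6.8, 0.4]
opening: 0.442
finger_force: 40.0
```

```bash
python3 st.py
```

```text
t 14.175 p [ 0.5528 -0.1196  0.1109] yang 38.61800503944427 tilt z [ 0.0015 -0.0026 -1.    ] open 0.44179939416291747 ff 40.00051540393171 F [ 0.9563 -6.7906  0.3802] Mo [-1.3368 -0.3134 -0.1789] q [ 0.2021  0.8257 -0.1224  1.8652  0.2084  0.4614  0.6059]
```

Emit:
step_arm(steps=[[[0,0,0],[0,0,8]],[[0,0,0],[0,0,8]],[[0,0,0],[0,0,0]]])

```text
clock: 14.55
tool_pos: [0.5527, -0.1197, 0.1109]
eef_rot: [0.555, 0.832, -0.001, 0.001]
contact_force: [1.4, -6.9, 1.9]
opening: 0.44
finger_force: 40.0
```

```bash
python3 st.py
```

```text
t 14.55 p [ 0.5527 -0.1197  0.1109] yang 22.616612914070387 tilt z [ 0.0014 -0.0027 -1.    ] open 0.4399286828413327 ff 40.00058143588831 F [ 1.364  -6.8623  1.8649] Mo [-1.3599 -0.2106 -0.1796] q [ 0.1629  0.8249 -0.0553  1.8676  0.0992  0.4501  0.4307]
```

Emit:
step_arm(steps=[[[-0.09,-0.04,0],[0,0,0]],[[0,0,0],[0,0,7]],[[0,0,0],[0,0,0]]])

```text
clock: 14.92
tool_pos: [0.5527, -0.1198, 0.1109]
eef_rot: [0.604, 0.797, -0.0, 0.001]
contact_force: [0.2, -4.7, 1.4]
opening: 0.446
finger_force: 40.0
```

```bash
python3 st.py
```

```text
t 14.925 p [ 0.5527 -0.1198  0.1109] yang 15.677986861712364 tilt z [ 0.0013 -0.0015 -1.    ] open 0.44629964994398036 ff 40.0006874097744 F [ 0.1632 -4.6577  1.4039] Mo [-1.1096 -0.1549 -0.1942] q [ 0.1477  0.8251 -0.0281  1.8681  0.0507  0.4475  0.3565]
```

Emit:
step_arm(steps=[[[0,0,0],[0,0,7]],[[0,0,0],[0,0,0]]])

```text
clock: 15.18
tool_pos: [0.5526, -0.1198, 0.1109]
eef_rot: [0.652, 0.759, -0.0, 0.001]
contact_force: [0.7, -5.1, 1.2]
opening: 0.443
finger_force: 40.0
```

```bash
python3 st.py
```

```text
t 15.175 p [ 0.5526 -0.1198  0.1109] yang 8.675861510366145 tilt z [ 0.0012 -0.0015 -1.    ] open 0.4428191208116213 ff 40.000711909815436 F [ 0.696  -5.1323  1.2447] Mo [-1.0752 -0.2046 -0.1735] q [0.1308 0.8257 0.0008 1.8692 0.0018 0.4453 0.2811]
```

Emit:
step_arm(steps=[[[0,0,0],[0,0,7]],[[0,0,0],[0,0,0]]])

```text
clock: 15.42
tool_pos: [0.5525, -0.1198, 0.1109]
eef_rot: [0.697, 0.717, -0.0, 0.001]
contact_force: [0.6, -5.1, 3.2]
opening: 0.444
finger_force: 40.0
```

```bash
python3 st.py
```

```text
t 15.425 p [ 0.5525 -0.1198  0.1109] yang 1.6733183126454756 tilt z [ 0.0012 -0.0016 -1.    ] open 0.4442713104212399 ff 40.000714598136256 F [ 0.5646 -5.1208  3.2457] Mo [-1.1768 -0.1772 -0.1462] q [ 0.114   0.8267  0.0296  1.8702 -0.0474  0.444   0.206 ]
```

Emit:
step_arm(steps=[[[0,0,0],[0,0,7]],[[0,0,0],[0,0,0]]])

```text
clock: 15.68
tool_pos: [0.5525, -0.1198, 0.1109]
eef_rot: [0.739, 0.673, -0.0, 0.001]
contact_force: [0.8, -4.9, 2.8]
opening: 0.441
finger_force: 40.0
```

```bash
cat > mz.py <<'E'
from h import *
q=sensors.get_state();M=R.from_quat(q['eef_rot']).as_matrix();print('t',q['clock'],'yang',round(np.degrees(np.arctan2(M[1,1],M[0,1])),1),'Mz',round(q['moment'][2],3),'F',np.round(q['contact_force'],1),'j7tau',np.round(q['joint_torque'][-1],3),'p',np.round(q['tool_pos'],4))
E
python3 mz.py
```

```text
t 15.675 yang -5.3 Mz -0.163 F [ 0.8 -4.9  2.8] j7tau -0.005 p [ 0.5525 -0.1198  0.1109]
```

Emit:
step_arm(steps=[[[0,0,0],[0,0,7]],[[0,0,0],[0,0,0]]])

```text
clock: 15.92
tool_pos: [0.5524, -0.1199, 0.1109]
eef_rot: [0.779, 0.627, -0.0, 0.001]
contact_force: [0.0, -4.9, 1.9]
opening: 0.444
finger_force: 40.0
```

```bash
python3 mz.py
```

```text
t 15.925 yang -12.3 Mz -0.161 F [ 0.  -4.9  1.9] j7tau -0.008 p [ 0.5524 -0.1199  0.1109]
```

Emit:
step_arm(steps=[[[0,0,0],[0,0,7]],[[0,0,0],[0,0,0]]])

```text
clock: 16.18
tool_pos: [0.5523, -0.1199, 0.1109]
eef_rot: [0.816, 0.579, -0.0, 0.001]
contact_force: [0.2, -5.7, 2.5]
opening: 0.445
finger_force: 40.0
```

```bash
python3 mz.py
```

```text
t 16.175 yang -19.3 Mz -0.044 F [ 0.2 -5.7  2.5] j7tau -0.088 p [ 0.5523 -0.1199  0.1109]
```

Static readings are ambiguous because of dry friction, so I'll read while still moving.

Emit:
step_arm(steps=[[[0,0,0],[0,0,5]]])

```text
clock: 16.3
tool_pos: [0.5523, -0.1198, 0.1109]
eef_rot: [0.84, 0.542, -0.0, 0.001]
contact_force: [-0.4, -5.0, 2.6]
opening: 0.443
finger_force: 40.0
```

```bash
python3 mz.py
```

```text
t 16.3 yang -24.3 Mz 0.24 F [-0.4 -5.   2.6] j7tau 0.311 p [ 0.5523 -0.1198  0.1109]
```

Emit:
step_arm(steps=[[[0,0,0],[0,0,5]]])

```text
clock: 16.42
tool_pos: [0.5522, -0.1198, 0.1109]
eef_rot: [0.863, 0.505, -0.0, 0.001]
contact_force: [-0.7, -5.4, 2.5]
opening: 0.442
finger_force: 40.0
```

```bash
python3 mz.py
```

```text
t 16.425 yang -29.3 Mz 0.331 F [-0.7 -5.4  2.5] j7tau 0.169 p [ 0.5522 -0.1198  0.1109]
```

Emit:
step_arm(steps=[[[0,0,0],[0,0,5]]])

```text
clock: 16.55
tool_pos: [0.5522, -0.1198, 0.1109]
eef_rot: [0.884, 0.467, -0.0, 0.001]
contact_force: [-0.0, -5.4, 3.0]
opening: 0.442
finger_force: 40.0
```

```bash
python3 mz.py
```

```text
t 16.55 yang -34.3 Mz 0.291 F [-0.  -5.4  3. ] j7tau 0.148 p [ 0.5522 -0.1198  0.1109]
```

Emit:
step_arm(steps=[[[0,0,0],[0,0,5]]])

```text
clock: 16.68
tool_pos: [0.5522, -0.1198, 0.1109]
eef_rot: [0.904, 0.428, -0.0, 0.001]
contact_force: [-0.6, -4.6, 3.6]
opening: 0.438
finger_force: 40.0
```

```bash
python3 mz.py
```

```text
t 16.675 yang -39.3 Mz 0.342 F [-0.6 -4.6  3.6] j7tau 0.13 p [ 0.5522 -0.1198  0.1109]
```

Emit:
step_arm(steps=[[[0,0,0],[0,0,5]]])

```text
clock: 16.8
tool_pos: [0.5521, -0.1198, 0.1109]
eef_rot: [0.922, 0.388, -0.0, 0.001]
contact_force: [-0.8, -3.7, 3.0]
opening: 0.439
finger_force: 40.0
```

```bash
python3 mz.py
```

```text
t 16.8 yang -44.3 Mz 0.375 F [-0.8 -3.7  3. ] j7tau 0.112 p [ 0.5521 -0.1198  0.1109]
```

Emit:
step_arm(steps=[[[0,0,0],[0,0,5]]])

```text
clock: 16.92
tool_pos: [0.5521, -0.1198, 0.1109]
eef_rot: [0.938, 0.348, -0.0, 0.001]
contact_force: [-1.2, -5.3, 2.0]
opening: 0.438
finger_force: 40.0
```

```bash
python3 mz.py
```

```text
t 16.925 yang -49.3 Mz 0.338 F [-1.2 -5.3  2. ] j7tau 0.096 p [ 0.5521 -0.1198  0.1109]
```

Emit:
step_arm(steps=[[[0,0,0],[0,0,5]]])

```text
clock: 17.05
tool_pos: [0.5521, -0.1197, 0.1109]
eef_rot: [0.952, 0.306, -0.0, 0.001]
contact_force: [-0.4, -5.0, 2.9]
opening: 0.441
finger_force: 40.0
```

```bash
python3 mz.py
```

```text
t 17.05 yang -54.3 Mz 0.339 F [-0.4 -5.   2.9] j7tau 0.098 p [ 0.5521 -0.1197  0.1109]
```

Emit:
step_arm(steps=[[[0,0,0],[0,0,5]]])

```text
clock: 17.18
tool_pos: [0.552, -0.1196, 0.1109]
eef_rot: [0.964, 0.265, 0.0, 0.001]
contact_force: [-0.2, -4.2, 3.6]
opening: 0.446
finger_force: 40.0
```

```bash
python3 mz.py
```

```text
t 17.175 yang -59.3 Mz 0.326 F [-0.2 -4.2  3.6] j7tau 0.101 p [ 0.552  -0.1196  0.1109]
```

Torque has levelled at about 0.34 since roughly −46°, so the slip so far is about 13°. I'll add 9°, let go, lift and look.

Emit:
step_arm(steps=[[[0,0,0],[0,0,4.5]],[[0,0,0],[0,0,4.5]],[[0,0,0],[0,0,0]],[[0,0,0],[0,0,0]],[[0,0,0],[0,0,0]]])

```text
clock: 17.8
tool_pos: [0.552, -0.1196, 0.1109]
eef_rot: [0.982, 0.189, 0.0, 0.001]
contact_force: [-1.0, -5.9, 4.4]
opening: 0.442
finger_force: 40.0
```

Emit:
step_arm(steps=[[[0,0,0],[0,0,0]],[[0,0,0],[0,0,0]],[[0,0,0],[0,0,0]],[[0,0,0],[0,0,0]],[[0,0,-3],[0,0,0]],[[0,0,-4],[0,0,0]],[[0,0,-4],[0,0,0]],[[0,0,-3],[0,0,0]]], claw=0.7)

```text
clock: 18.8
tool_pos: [0.5525, -0.1186, 0.2524]
eef_rot: [0.982, 0.189, 0.001, 0.0]
contact_force: [0.8, 0.9, 0.0]
opening: 0.85
finger_force: 0.0
```

```bash
python3 st.py .45 .13 .25
```

```text
t 18.8 p [ 0.5525 -0.1186  0.2524] yang -68.17641306360463 tilt z [ 0.0012  0.     -1.    ] open 0.8497067255269591 ff 0.0 F [0.783  0.8942 0.0456] Mo [-0.0271  0.1661 -0.0112] q [-0.1501  0.6619  0.4836  1.7782 -0.4096  0.8015 -0.6543]
delta tool cm [ -0.2735 -26.8842   0.225 ]
```

Emit:
step_arm(steps=[[[0,-5.4,0],[0,0,0]],[[0,-5.4,0],[0,0,0]],[[0,-5.4,0],[0,0,0]],[[0,-5.4,0],[0,0,0]],[[0,-5.4,0],[0,0,0]],[[0,0,0],[0,0,0]]])

```text
clock: 19.55
tool_pos: [0.4498, 0.1369, 0.2502]
eef_rot: [0.981, 0.194, -0.001, -0.001]
contact_force: [0.1, -0.1, -0.3]
opening: 0.851
finger_force: 0.0
```

```bash
python3 - <<'E'
from h import *
s=snap('scene','scene4.png');t=snap('top','top4.png')
b=cv2.resize(cv2.imread('pics/scene4.png')[240:320,275:335],(437,583),interpolation=cv2.INTER_CUBIC);a=cv2.resize(cv2.imread('pics/top4.png')[228:268,350:390],(360,360),interpolation=cv2.INTER_CUBIC)
a=cv2.copyMakeBorder(a,0,223,0,0,cv2.BORDER_CONSTANT)
cv2.imwrite('pics/v4.png',cv2.convertScaleAbs(np.hstack([b,a]),alpha=1.4))
E
```

```text
(no output)
```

View pics/v4.png

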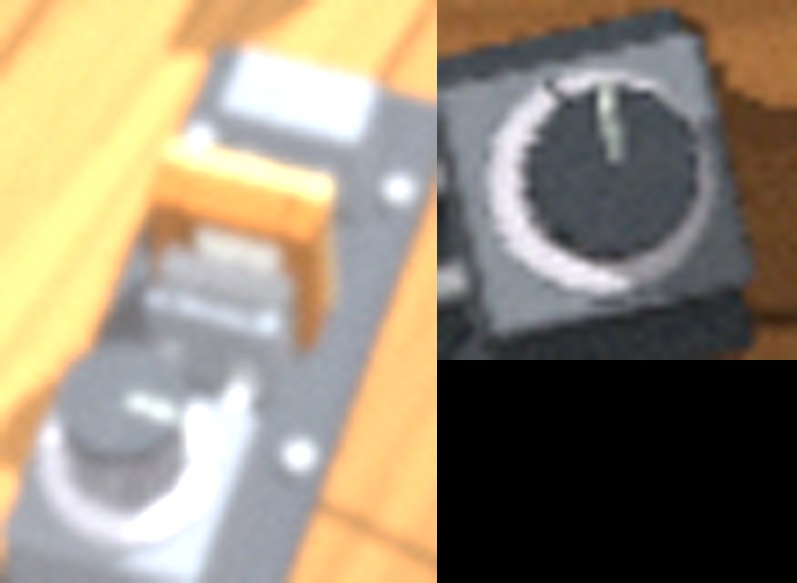

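The frame is clamped upright. In the top view the cap line at (604,88) is about 5° left of up, and the collar's black line at (555,90) about 28° left. That is a slip of about 22° (7.6 mm), mid-range, and the gripper is clear.

```bash
python3 -c "
from plant import finish_job
print(finish_job())"
```

```text
the job is handed in; nothing more can be done
None
```

The frame is clamped upright between the jaws, with the clutch slipped about 22° (marks roughly 7.6 mm apart in the top view); I handed the job in with the gripper clear of everything, at about 20 s of the 72 s, and no verdict came back.

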